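# Start the portable power box

### The job

Start up the portable power box on the desk mat: first flip its stiff main toggle over to the carry-handle side so that it snaps there, then twist the start knob clockwise until you feel it come up firmly against its stop, without forcing it further, and let go so that it springs back. The box is light and stands loose on its feet: keep it within about a centimetre of where it stands, not pushed along, swung round or tipped, and leave the mouse and the ink-pad tin beside it alone.

Things in the scene. Friction and masses are not known exactly. Their poses are not given: they have to be found in the camera images.
- power_box: Portable power box, loose on a flat desk mat (top at z = 5 mm): grey case 140 (x) x 190 (y) x 45 mm high, black top panel, 0.7 to 1.0 kg, rubber feet at x +-55, y +-78 mm. Origin at the centre of its underside, z up; x points from the side with the sockets (toward the robot) to the far side. Held by its weight only: a one-sided push on the toggle slides or tips it before the toggle yields.
- handle_top (a point): Middle of the top bar of the rigid steel carry handle, fixed on the box at (25, 40, 92) mm in the box frame: a round bar 10 mm thick, 70 mm long along the box's y, 47 mm above the top panel, on legs at y = 5 and 75 mm. Its far side is at x = 30 mm; strong enough to brace against.
- toggle_pivot (a point): Pivot of the main toggle, at (-6, 40, 45) mm in the box frame, level with the top panel; a steel bush 13 mm in radius and 8 mm high surrounds it. The hinge axis is the box's y axis.
- toggle_tip (a point): On the axis of the round steel bat, 48 mm from the pivot (bat 53 mm long, 9 mm thick at the root, 14 mm near the tip). At the start it leans 0.32 rad to the box's -x side (this point at x = -21, outermost side x = -29 mm, y = 40); flipped, it leans 0.32 rad to +x and stops a few mm short of the handle bar.
- toggle (a joint): Angle of the main toggle in rad: 0 = off, leaning away from the handle; 0.64 = on, leaning to the handle; upright at 0.32. A snap spring drives it from the middle to whichever side it is on: leaving the off stop takes about 10 N at the tip, less toward the middle, and past the middle it jumps over by itself.
- knob_grip (a point): On the vertical axis of the black start knob, at (0, -52, 69) mm in the box frame, 24 mm above the top panel. Disc 38 mm across, top 12 mm above the panel; on it a grip bar 38 mm long and 12 mm wide spans 11 to 35 mm above the panel, at rest along the box's x. This point's frame turns with the knob.
- start_knob (a joint): Angle of the start knob in rad, 0 at rest, growing clockwise seen from above. A weak spring (0.015 N m at rest, 0.05 N m at the stop) turns it back to 0 when let go. The stop lies hidden inside, somewhere between 0.8 and 1.45 rad, different each time, and is felt only by turning to it. Forcing it on spoils the contact that is its stop or swings the loose box round.
- mouse: Black computer mouse 111 x 62 x 38 mm, loose on the desk mat on the box's +y side; leave alone. Origin at the centre of its underside.
- stamp_tin: Flat blue ink-pad tin 62 x 92 x 18 mm, loose on the desk mat on the box's -y side; leave alone. Origin at the centre of its underside.
- box_corner (a point): Near (-x) right (-y) top corner of the power box, at (-70, -95, 45) mm in the box frame; shows if the box was swung round.
- start_contact (a joint): Sprung contact inside the case that the knob meets as its stop: 0 rad untouched, growing as the knob presses it in, 2 N m per rad (over 60 times the knob's own spring). The box is started once it is pressed in by 0.05 rad (about 0.17 N m in all on the knob); beyond 0.2 rad (0.45 N m) it is strained and spoilt. Not visible from outside.

How it is judged:
By the outcome, as a careful person would: the job done as asked, in the order asked, and still so for the second after the job is handed in, with the robot touching nothing.
It also fails if it takes over 61 s, if anything falls off the work surface, if the arm or the gripper's body presses on something with over 40 N, if the wrist force passes 120 N, or if a joint passes its speed limit or range.

### The arm

A 6-joint arm with a two-finger parallel gripper is mounted at the origin on the work surface; the furniture and walls round the work are solid. World frame = base frame: x ahead of the robot, y to its left, z up, the work surface at z = 0. Lengths are in m, angles in rad, forces in N, time in s.
With the tool pointing down it reaches from about 0.225 to 0.875 m from the base axis. Payload 3.4 kg.
Tool frame: the origin (TCP) lies at the centre of the arm's flange, where the gripper is bolted on; the fingertips stand manip.tcp_to_tips ahead of it and the grasp point (between the pads) lies 155 mm ahead of it (manip.tcp_to_tips is the distance from the TCP to the fingertips, in m); z points along the fingers, y is the line along which they close (so a half turn about z gives the same grasp; the last joint's range is limited). The gripper opens to 85 mm and grips with 20 to 120 N. Pads are 22 mm wide; open, the fingers measure 114 mm over their backs; the gripper's body (76 mm by 85 mm) begins 54 mm behind the grasp point. The pads swing forward as they close: fully open they stand 13 mm farther back than shut.
Start: joints at [1.218, 0.276, 1.505, -0, 1.361, -0.121], TCP at [0.132, 0.56, 0.405] pointing down, gripper open.
Joint ranges: [-2.89, 2.89], [-0.75, 2.08], [0.22, 2.7], [-1.18, 4.32], [0.11, 2.71], [-2.7, 2.7]. Speed limits (rad/s): [2.57, 2.57, 3.14, 3.14, 3.14, 3.14].

### API

Orientations are given as a unit quaternion [w, x, y, z].
In Python, from rig import sensors, imaging, manip gives the robot as it stands. The module is installed in compiled form; this text tells all that it offers.
- The arm moves only by the tool jog_arm, never from a script. Its argument "plan" is a list of rows, each an object of numbers: "dx", "dy", "dz": the shift along the tool's x, y, z in mm; "ax", "ay", "az": the turn, a rotation vector about the tool's x, y, z in units of 6 degrees (1.0 is 6 degrees); "grip": the closure, from 0 (fully open) to 1 (shut). A call has 1 to 20 rows; each row shifts and turns the commanded pose from where the row before left it, along the tool's axes as they then stand; what a row does not reach is not made up. A row lasts 1/12 s, in which the tool goes at most 41.7 mm and 7.16 degrees, less where a joint would pass 70% of its speed; a pose out of reach is approached as far as the arm can. A call is refused whole if a number of a shift passes 41.7 or a number of a turn 1, either way. A call with a gripper value outside its range is refused whole. The fingers move at their own pace and stop on an object; "grip_force" is the grip in N (left out, the last holds). Time passes only in rows, so rows that do not move let the fingers close. It gives the time, the measured TCP pose, the force, the opening and the grip force at its end, in the units of the state.
- sensors.get_state(): the state, without advancing time (a new reading comes with each control period).
- imaging.get_image(name): name is "side" or "top" or "wrist"; returns a dict with "image" (400x640x3 uint8, red, green, blue), "K" (3x3 intrinsics, pixels), "extrinsics" (4x4, takes a point from world to camera coordinates). Camera axes: x right, y up, looking along -z (the intrinsics and any distortion apply to the point x, -y, -z); pixel columns grow to the right and rows downward; lengths in m; the calibration is good to about 2 mm. A picture is of the moment at which its call begins. There is no depth.
- manip.sign_off(): hands the job in; it is judged then, once.
The state is a dict: "clock": time; "qpos": joint angles; "qd": joint speeds; "effort": joint torques, N m; "position": TCP position; "ee_rot": TCP orientation; "contact_force": force on the tool from outside, world axes, zero at the start; "moment": the same for the moment, N m; "width": finger opening in m; "gripper_force": force on a finger pad.
Only numpy, scipy, OpenCV 4.12 (cv2) and the standard library are available. Lean on these libraries where they do the work, as an engineer would, in place of code of your own. Each camera call takes 0.05 s, during which the arm holds its last target. There are 200 camera calls.

## Working session

There is one attempt and no reset: what is moved stays moved. The work goes in short steps, Python scripts to look and compute and a tool call to move; the robot and the scene stay as the last step left them, time stands still between calls to the robot, and variables do not carry over. Pictures are saved under pics/ and viewed, at most 10 in all, crops included, and the job is handed in when it is done.

Besides the shell and the picture viewer there is one more tool, called after ">>>" by a JSON object that holds its "fn" and its "kwargs", one argument or row to a line. jog_arm: Moves the arm, as the interface text tells. Its arguments: {"type":"object","properties":{"plan":{"type":"array"},"grip_force":{"type":"number"}},"required":["plan"]}

```bash
mkdir -p pics
python3 - <<'E'
from rig import sensors, imaging, manip
import cv2,numpy as np
s=sensors.get_state()
for k,v in s.items(): print(k,v)
print(manip.tcp_to_tips)
for n in ("top","side"):
    d=imaging.get_image(n); cv2.imwrite(f"pics/{n}0.png",d["image"][:,:,::-1]); np.savez(f"{n}.npz",K=d["K"],E=d["extrinsics"]); print(n,{k:v for k,v in d.items() if k!="image"})
E
```

```text
clock 0.0
qpos [ 1.21799124e+00  2.76587788e-01  1.50615988e+00  2.36018860e-05
  1.36068560e+00 -1.21007112e-01]
qd [-9.39335519e-04  5.51700612e-05  1.31427985e-03 -2.28953494e-03
 -7.36268401e-04 -1.05487791e-03]
effort [ 1.17268151e-03 -4.16775942e+01 -2.45797867e+01 -2.74783397e-04
  1.11589683e-02 -8.48884909e-07]
position [0.13202165 0.55941207 0.40383287]
ee_rot [-2.27209702e-04  1.15642097e-01  9.93290521e-01 -8.91894479e-04]
contact_force [-0.88747339  0.54330467  0.53706431]
moment [0.00990273 0.00742161 0.03834165]
gripper_force 0.0
width 0.08506019692777445
0.1734
top {'K': array([[518.93527   ,   0.        , 318.41526358],
       [  0.        , 518.93527   , 199.5747093 ],
       [  0.        ,   0.        ,   1.        ]]), 'extrinsics': array([[-0.02067791, -0.99955985,  0.02127292, -0.08558285],
       [ 0.99556666, -0.01863319,  0.09219455, -0.46009407],
       [-0.09175759,  0.023085  ,  0.99551375, -1.11803166],
       [ 0.        ,  0.        ,  0.        ,  1.        ]])}
side {'K': array([[451.1907449 ,   0.        , 331.34964784],
       [  0.        , 451.1907449 , 203.84101352],
       [  0.        ,   0.        ,   1.        ]]), 'extrinsics': array([[ 0.86843203, -0.49522939, -0.02395113, -0.42521924],
       [ 0.19759304,  0.30138437,  0.93280462, -0.16245031],
       [-0.45473376, -0.81480999,  0.35958572, -0.79871141],
       [ 0.        ,  0.        ,  0.        ,  1.        ]])}
```

View pics/top0.png

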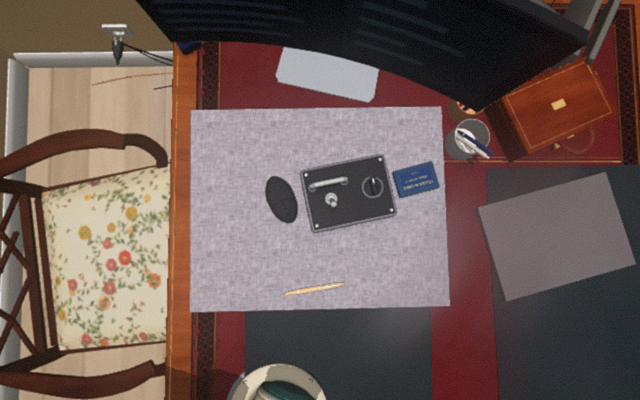

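View pics/side0.png

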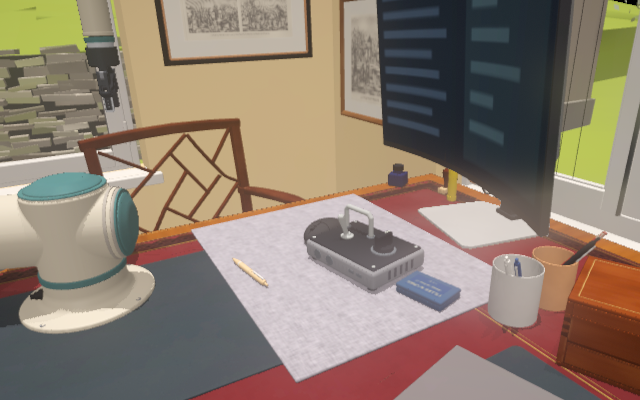

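The top view shows the box centred near (350,193) px, with its handle at the upper left, the toggle at (331,202), the knob at (372,187), the mouse on the left and the tin on the right. I'll enlarge this area.

Run:
```python
import cv2,numpy as np
a=cv2.imread("pics/top0.png")[140:245,255:445]; b=cv2.imread("pics/side0.png")[190:300,295:470]
a=cv2.resize(a,(760,420),interpolation=cv2.INTER_CUBIC);cv2.imwrite("pics/topc.png",a)
cv2.imwrite("pics/sidec.png",cv2.resize(b,None,fx=4,fy=4,interpolation=cv2.INTER_CUBIC))
```

```text
(no output)
```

View pics/topc.png

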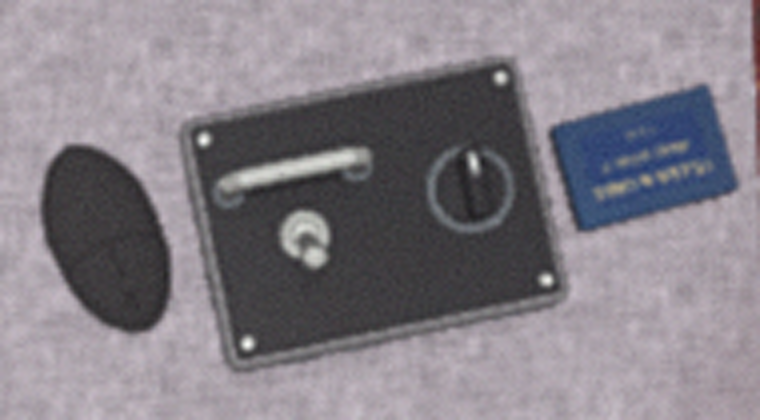

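View pics/sidec.png

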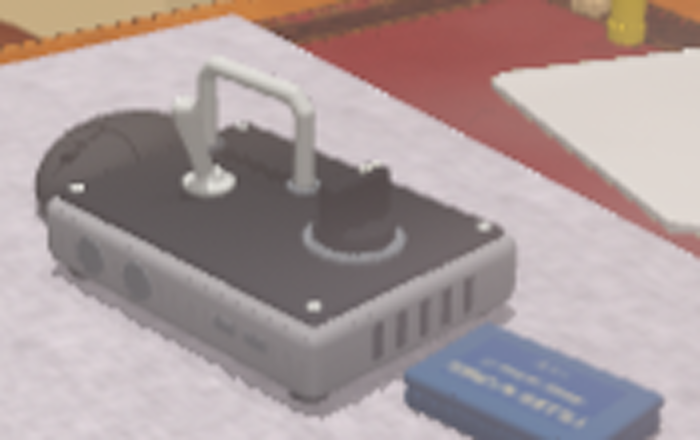

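```bash
cat > h.py <<'E'
import numpy as np
from scipy.optimize import least_squares
C={n:np.load(n+".npz") for n in("top","side")}
def proj(n,P):
    E,K=C[n]["E"],C[n]["K"]; p=np.atleast_2d(P)@E[:3,:3].T+E[:3,3]
    return np.c_[K[0,0]*p[:,0]/-p[:,2]+K[0,2], K[1,1]*-p[:,1]/-p[:,2]+K[1,2]]
def world(x,P):
    c,s=np.cos(x[2]),np.sin(x[2]); P=np.atleast_2d(P)/1e3
    return P@np.array([[c,-s,0],[s,c,0],[0,0,1]]).T+[x[0],x[1],.005]
E
python3 - <<'E'
from h import *
T=np.array
def pts(a,b): # a,b screw half distances
    top=[((a,b,45),(204,139)),((a,-b,45),(501,77)),((-a,-b,45),(547,280)),((-a,b,45),(247,344)),((25,40,92),(296,168)),((-23,40,97),(313,257)),((0,-52,80),(473,187))]
    side=[((-a,b,45),(77,188)),((a,b,45),(243,126)),((-a,-b,45),(314,306)),((a,-b,45),(484,227)),((25,40,92),(256,84)),((-23,40,97),(186,102)),((0,-52,80),(357,178))]
    return top,side
def res(x):
    t,s=pts(x[3],x[4])
    r=[]
    for n,l,o in(("top",t,(255,140)),("side",s,(295,190))):
        off=x[5:7] if n=="side" else 0
        r.append(proj(n,world(x,[q[0] for q in l]))-(T([q[1] for q in l])/4-.375+o))
    return np.vstack(r)
f=least_squares(lambda x:res(x).ravel(),[.45,-.05,.2,60,85])
print(f.x.round(4)); print(res(f.x).round(1).tolist())
x=f.x
for nm,p in dict(tip=(-21,40,90.5),piv=(-6,40,45),handle=(25,40,92),knob=(0,-52,69)).items(): print(nm,world(x,p).round(4))
E
```

```text
[ 0.4707 -0.1593  0.1849 56.1533 82.0923]
[[0.3, -0.0], [0.4, 0.3], [0.1, 0.3], [0.2, -0.2], [0.3, 0.1], [1.0, 0.4], [1.4, -1.1], [-0.1, -0.6], [-0.0, -0.6], [-0.0, -0.3], [0.2, -0.5], [-0.3, -1.6], [-1.1, -2.0], [-0.5, -1.7]]
tip [[ 0.4427 -0.1238  0.0955]]
piv [[ 0.4574 -0.1211  0.05  ]]
handle [[ 0.4879 -0.1154  0.097 ]]
knob [[ 0.4802 -0.2104  0.074 ]]
```

```bash
cat >> h.py <<'E'
from scipy.spatial.transform import Rotation as R
def down(hd): # tool z down, tool y at heading hd
    y=np.array([np.cos(hd),np.sin(hd),0]); z=np.array([0,0,-1.]); return R.from_matrix(np.c_[np.cross(y,z),y,z])
def go(p,hd,n,nr):
    from rig import sensors
    s=sensors.get_state(); q=s["ee_rot"]; r=R.from_quat([q[1],q[2],q[3],q[0]]); p0=s["position"]
    w=(down(hd)*r.inv()).as_rotvec()
    t=(r.inv()*down(hd)).as_rotvec()/np.radians(6); print("total turn",t.round(2))
    for i in range(n):
        a=r*R.from_rotvec(t*np.radians(6)*min(i,nr)/nr)
        print(i,(a.inv().apply((np.array(p)-p0)/n)*1e3).round(1),(t/nr).round(2) if i<nr else 0)
E
python3 -c "
from h import *
x=[.4707,-.1593,.1849]
p=world(x,(0.5,40,0))[0]; p[2]=.36; print(p); go(p,.185,19,12)"
```

```text
[ 0.46383755 -0.11988989  0.36      ]
total turn [-1.000e-02  1.000e-02  1.102e+01]
0 [-25.2 -30.8   2.4] [-0.    0.    0.92]
1 [-28.  -28.2   2.4] [-0.    0.    0.92]
2 [-30.6 -25.4   2.3] [-0.    0.    0.92]
3 [-32.9 -22.3   2.3] [-0.    0.    0.92]
4 [-34.9 -19.1   2.3] [-0.    0.    0.92]
5 [-36.6 -15.6   2.3] [-0.    0.    0.92]
6 [-37.9 -12.    2.3] [-0.    0.    0.92]
7 [-38.9  -8.4   2.3] [-0.    0.    0.92]
8 [-39.5  -4.6   2.3] [-0.    0.    0.92]
9 [-39.8  -0.8   2.3] [-0.    0.    0.92]
10 [-39.7   3.1   2.3] [-0.    0.    0.92]
11 [-39.2   6.9   2.3] [-0.    0.    0.92]
12 [-38.4  10.6   2.3] 0
13 [-38.4  10.6   2.3] 0
14 [-38.4  10.6   2.3] 0
15 [-38.4  10.6   2.3] 0
16 [-38.4  10.6   2.3] 0
17 [-38.4  10.6   2.3] 0
18 [-38.4  10.6   2.3] 0
```

>>> {"fn": "jog_arm", "kwargs": {
  "plan": [
    {"dx": -25,"dy": -31,"dz": 2.4,"az": 0.92},
    {"dx": -28,"dy": -28,"dz": 2.4,"az": 0.92},
    {"dx": -30.6,"dy": -25.4,"dz": 2.3,"az": 0.92},
    {"dx": -33,"dy": -22.3,"dz": 2.3,"az": 0.92},
    {"dx": -35,"dy": -19,"dz": 2.3,"az": 0.92},
    {"dx": -36.6,"dy": -15.6,"dz": 2.3,"az": 0.92},
    {"dx": -38,"dy": -12,"dz": 2.3,"az": 0.92},
    {"dx": -39,"dy": -8.4,"dz": 2.3,"az": 0.92},
    {"dx": -39.5,"dy": -4.6,"dz": 2.3,"az": 0.92},
    {"dx": -39.8,"dy": -0.8,"dz": 2.3,"az": 0.92},
    {"dx": -39.7,"dy": 3,"dz": 2.3,"az": 0.92},
    {"dx": -39,"dy": 7,"dz": 2.3,"az": 0.92},
    {"dx": -38.4,"dy": 10.6,"dz": 2.3},
    {"dx": -38.4,"dy": 10.6,"dz": 2.3},
    {"dx": -38.4,"dy": 10.6,"dz": 2.3},
    {"dx": -38.4,"dy": 10.6,"dz": 2.3},
    {"dx": -38.4,"dy": 10.6,"dz": 2.3},
    {"dx": -38.4,"dy": 10.6,"dz": 2.3},
    {"dx": -38.4,"dy": 10.6,"dz": 2.3},
    {}
  ]
}}

```text
$.plan[0]: bad value
```

Run:
```python
from rig import imaging
from h import *
import cv2
d=imaging.get_image("wrist"); np.savez("wrist.npz",K=d["K"],E=d["extrinsics"])
C["wrist"]=dict(K=d["K"],E=d["extrinsics"])
x=[.4707,-.1593,.1849]; im=d["image"][:,:,::-1].copy()
for q in [(-21,40,90.5),(25,40,92),(0,-52,80),(-56,82,45),(56,82,45),(56,-82,45),(-56,-82,45)]:
    u=proj("wrist",world(x,q))[0]; print(q,u.round(1)); cv2.drawMarker(im,tuple(int(round(v)) for v in u),(0,0,255),0,9)
cv2.imwrite("pics/w1.png",im); 
go((.4638,-.1199,.36),.185,1,1)
```

```text
(-21, 40, 90.5) [-111.4  514.6]
(25, 40, 92) [-88.  536.2]
(0, -52, 80) [-138.   531.5]
(-56, 82, 45) [-65.2 452.6]
(56, 82, 45) [-13.6 500.5]
(56, -82, 45) [-93.1 528.4]
(-56, -82, 45) [-147.4  484.1]
total turn [-1.000e-02  1.000e-02  1.102e+01]
0 [-478.9 -584.9   44.8] [-1.000e-02  1.000e-02  1.102e+01]
```

View pics/w1.png

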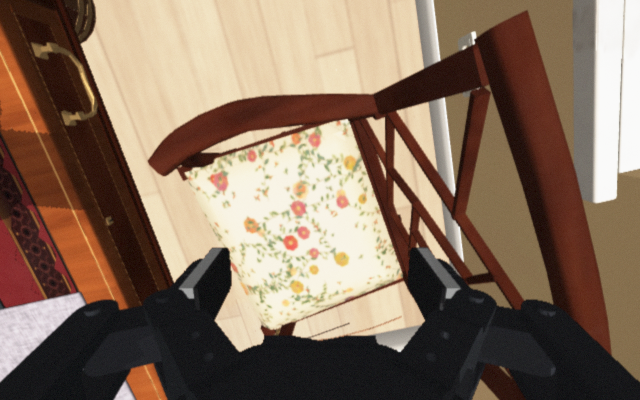

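The move was refused, so the arm hasn't moved and the wrist view shows only the chair. I'll try again with every field filled in.

>>> {"fn": "jog_arm", "kwargs": {
  "plan": [
    {"dx": -25,"dy": -31,"dz": 2.4,"ax": 0,"ay": 0,"az": 0.92,"grip": 0},
    {"dx": -28,"dy": -28,"dz": 2.4,"ax": 0,"ay": 0,"az": 0.92,"grip": 0},
    {"dx": -30.6,"dy": -25.4,"dz": 2.3,"ax": 0,"ay": 0,"az": 0.92,"grip": 0},
    {"dx": -33,"dy": -22.3,"dz": 2.3,"ax": 0,"ay": 0,"az": 0.92,"grip": 0},
    {"dx": -35,"dy": -19,"dz": 2.3,"ax": 0,"ay": 0,"az": 0.92,"grip": 0},
    {"dx": -36.6,"dy": -15.6,"dz": 2.3,"ax": 0,"ay": 0,"az": 0.92,"grip": 0},
    {"dx": -38,"dy": -12,"dz": 2.3,"ax": 0,"ay": 0,"az": 0.92,"grip": 0},
    {"dx": -39,"dy": -8.4,"dz": 2.3,"ax": 0,"ay": 0,"az": 0.92,"grip": 0},
    {"dx": -39.5,"dy": -4.6,"dz": 2.3,"ax": 0,"ay": 0,"az": 0.92,"grip": 0},
    {"dx": -39.8,"dy": -0.8,"dz": 2.3,"ax": 0,"ay": 0,"az": 0.92,"grip": 0},
    {"dx": -39.7,"dy": 3,"dz": 2.3,"ax": 0,"ay": 0,"az": 0.92,"grip": 0},
    {"dx": -39,"dy": 7,"dz": 2.3,"ax": 0,"ay": 0,"az": 0.92,"grip": 0},
    {"dx": -38.4,"dy": 10.6,"dz": 2.3,"ax": 0,"ay": 0,"az": 0,"grip": 0},
    {"dx": -38.4,"dy": 10.6,"dz": 2.3,"ax": 0,"ay": 0,"az": 0,"grip": 0},
    {"dx": -38.4,"dy": 10.6,"dz": 2.3,"ax": 0,"ay": 0,"az": 0,"grip": 0},
    {"dx": -38.4,"dy": 10.6,"dz": 2.3,"ax": 0,"ay": 0,"az": 0,"grip": 0},
    {"dx": -38.4,"dy": 10.6,"dz": 2.3,"ax": 0,"ay": 0,"az": 0,"grip": 0},
    {"dx": -38.4,"dy": 10.6,"dz": 2.3,"ax": 0,"ay": 0,"az": 0,"grip": 0},
    {"dx": -38.4,"dy": 10.6,"dz": 2.3,"ax": 0,"ay": 0,"az": 0,"grip": 0},
    {"dx": 0,"dy": 0,"dz": 0,"ax": 0,"ay": 0,"az": 0,"grip": 0}
  ]
}}

```text
clock: 1.82
position: [0.4664, -0.1262, 0.3603]
ee_rot: [0.003, 0.641, 0.767, -0.001]
contact_force: [0.0, 0.2, 0.6]
width: 0.0858
gripper_force: 0.0
```

Run:
```python
from rig import imaging,sensors
from h import *
import cv2
d=imaging.get_image("wrist"); np.savez("wrist.npz",K=d["K"],E=d["extrinsics"])
C["wrist"]=dict(K=d["K"],E=d["extrinsics"])
x=[.4707,-.1593,.1849]; im=d["image"][:,:,::-1].copy()
for q in [(-21,40,90.5),(25,40,92),(0,-52,80),(-56,82,45),(56,82,45),(56,-82,45),(-56,-82,45)]:
    u=proj("wrist",world(x,q))[0]; print(q,u.round(1)); cv2.drawMarker(im,tuple(int(round(v)) for v in u),(0,0,255),0,9)
cv2.imwrite("pics/w2.png",im); 
go((.4638,-.1199,.36),.185,1,1)
print(sensors.get_state()["moment"],sensors.get_state()["qpos"])
```

```text
(-21, 40, 90.5) [289.8 193.3]
(25, 40, 92) [346.9 193.3]
(0, -52, 80) [317.  286.3]
(-56, 82, 45) [254.6 136.5]
(56, 82, 45) [377.  135.6]
(56, -82, 45) [369.9 292.5]
(-56, -82, 45) [264.9 293.3]
total turn [-0.    0.01 -0.06]
0 [ 3.7 -0.2  0.1] [-0.    0.01 -0.06]
[-0.02459552 -0.03069145 -0.0102111 ] [-4.04426302e-01  1.65719611e-01  1.76990330e+00 -6.30749346e-04
  1.20562226e+00 -5.82553955e-01]
```

View pics/w2.png

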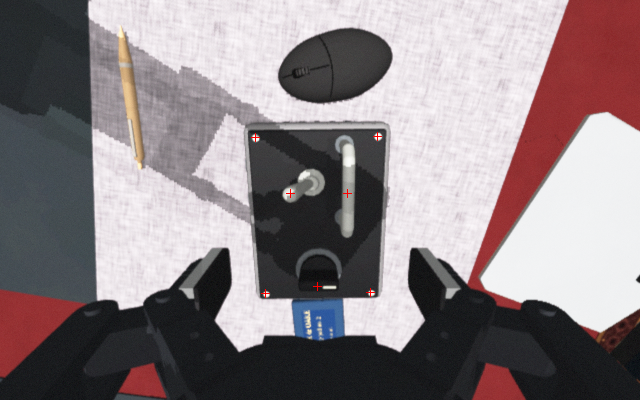

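The wrist view agrees with the fitted pose to about 1 mm: toggle tip at (290,193), handle at (347,193), screws on their markers. I'll descend over the toggle and handle.

>>> {"fn": "jog_arm", "kwargs": {
  "plan": [
    {"dx": 3.5,"dy": 0,"dz": 25,"ax": 0,"ay": 0,"az": -0.06,"grip": 0},
    {"dx": 0,"dy": 0,"dz": 30,"ax": 0,"ay": 0,"az": 0,"grip": 0},
    {"dx": 0,"dy": 0,"dz": 30,"ax": 0,"ay": 0,"az": 0,"grip": 0},
    {"dx": 0,"dy": 0,"dz": 22,"ax": 0,"ay": 0,"az": 0,"grip": 0},
    {"dx": 0,"dy": 0,"dz": 10,"ax": 0,"ay": 0,"az": 0,"grip": 0.1},
    {"dx": 0,"dy": 0,"dz": 0,"ax": 0,"ay": 0,"az": 0,"grip": 0.2},
    {"dx": 0,"dy": 0,"dz": 0,"ax": 0,"ay": 0,"az": 0,"grip": 0.24},
    {"dx": 0,"dy": 0,"dz": 0,"ax": 0,"ay": 0,"az": 0,"grip": 0.24},
    {"dx": 0,"dy": 0,"dz": 0,"ax": 0,"ay": 0,"az": 0,"grip": 0.24}
  ],
  "grip_force": 30
}}

```text
clock: 2.62
position: [0.463, -0.1167, 0.245]
ee_rot: [0.001, 0.637, 0.771, 0.0]
contact_force: [0.1, 0.0, 0.2]
width: 0.0649
gripper_force: 0.0
```

Run:
```python
from h import *
go((.4638,-.1199,.243),.185,1,1)
```

```text
total turn [0.02 0.01 0.04]
0 [-3.3  0.2  2. ] [0.02 0.01 0.04]
```

>>> {"fn": "jog_arm", "kwargs": {
  "plan": [
    {"dx": -3,"dy": 0,"dz": 2,"ax": 0,"ay": 0,"az": 0,"grip": 0.27},
    {"dx": 0,"dy": 0,"dz": 0,"ax": 0,"ay": 0,"az": 0,"grip": 0.27},
    {"dx": 0,"dy": 1,"dz": 0,"ax": 0,"ay": 0,"az": 0,"grip": 0.294},
    {"dx": 0,"dy": 1,"dz": 0,"ax": 0,"ay": 0,"az": 0,"grip": 0.318},
    {"dx": 0,"dy": 1,"dz": 0,"ax": 0,"ay": 0,"az": 0,"grip": 0.342},
    {"dx": 0,"dy": 1,"dz": 0,"ax": 0,"ay": 0,"az": 0,"grip": 0.366},
    {"dx": 0,"dy": 0,"dz": 0,"ax": 0,"ay": 0,"az": 0,"grip": 0.366},
    {"dx": 0,"dy": 0,"dz": 0,"ax": 0,"ay": 0,"az": 0,"grip": 0.366}
  ]
}}

```text
clock: 3.28
position: [0.4665, -0.1192, 0.2427]
ee_rot: [-0.0, 0.637, 0.771, -0.001]
contact_force: [-4.8, -0.5, 7.6]
width: 0.0545
gripper_force: 12.8
```

>>> {"fn": "jog_arm", "kwargs": {
  "plan": [
    {"dx": 0,"dy": 0,"dz": 0,"ax": 0,"ay": 0,"az": 0,"grip": 0.39},
    {"dx": 0,"dy": 0.5,"dz": 0,"ax": 0,"ay": 0,"az": 0,"grip": 0.41},
    {"dx": 0,"dy": 1,"dz": 0,"ax": 0,"ay": 0,"az": 0,"grip": 0.434},
    {"dx": 0,"dy": 1,"dz": 0,"ax": 0,"ay": 0,"az": 0,"grip": 0.458},
    {"dx": 0,"dy": 0,"dz": 0,"ax": 0,"ay": 0,"az": 0,"grip": 0.458},
    {"dx": 0,"dy": 0,"dz": 0,"ax": 0,"ay": 0,"az": 0,"grip": 0.458}
  ]
}}

```text
clock: 3.78
position: [0.4701, -0.1187, 0.2429]
ee_rot: [0.001, 0.637, 0.771, 0.0]
contact_force: [-1.6, -0.0, 7.4]
width: 0.0462
gripper_force: 4.5
```

>>> {"fn": "jog_arm", "kwargs": {
  "plan": [
    {"dx": 0,"dy": 1,"dz": 0,"ax": 0,"ay": 0,"az": 0,"grip": 0.482},
    {"dx": 0,"dy": 1,"dz": 0,"ax": 0,"ay": 0,"az": 0,"grip": 0.506},
    {"dx": 0,"dy": 1,"dz": 0,"ax": 0,"ay": 0,"az": 0,"grip": 0.53},
    {"dx": 0,"dy": 1,"dz": 0,"ax": 0,"ay": 0,"az": 0,"grip": 0.554},
    {"dx": 0,"dy": 0,"dz": 0,"ax": 0,"ay": 0,"az": 0,"grip": 0.554},
    {"dx": 0,"dy": 0,"dz": 0,"ax": 0,"ay": 0,"az": 0,"grip": 0.554}
  ]
}}

```text
clock: 4.28
position: [0.4741, -0.1179, 0.2419]
ee_rot: [0.001, 0.637, 0.771, 0.0]
contact_force: [3.9, 0.0, 1.1]
width: 0.0384
gripper_force: 1.9
```

>>> {"fn": "jog_arm", "kwargs": {
  "plan": [
    {"dx": 0,"dy": 1,"dz": 0,"ax": 0,"ay": 0,"az": 0,"grip": 0.4},
    {"dx": 0,"dy": 0,"dz": 0,"ax": 0,"ay": 0,"az": 0,"grip": 0.2},
    {"dx": 0,"dy": 0,"dz": 0,"ax": 0,"ay": 0,"az": 0,"grip": 0.1},
    {"dx": 0,"dy": 0,"dz": 0,"ax": 0,"ay": 0,"az": 0,"grip": 0.1},
    {"dx": 0,"dy": 0,"dz": -20,"ax": 0,"ay": 0,"az": 0,"grip": 0.1},
    {"dx": 0,"dy": 0,"dz": -40,"ax": 0,"ay": 0,"az": 0,"grip": 0},
    {"dx": 0,"dy": 0,"dz": -40,"ax": 0,"ay": 0,"az": 0,"grip": 0},
    {"dx": 0,"dy": 0,"dz": -20,"ax": 0,"ay": 0,"az": 0,"grip": 0},
    {"dx": 0,"dy": 0,"dz": 0,"ax": 0,"ay": 0,"az": 0,"grip": 0}
  ]
}}

```text
clock: 5.03
position: [0.4756, -0.1182, 0.3667]
ee_rot: [0.005, 0.637, 0.771, 0.001]
contact_force: [0.8, -1.0, 0.4]
width: 0.0852
gripper_force: 0.0
```

```bash
cat > w.py <<'E'
import sys,cv2
from rig import imaging,sensors
from h import *
d=imaging.get_image("wrist"); C["wrist"]=dict(K=d["K"],E=d["extrinsics"])
x=[.4707,-.1593,.1849]; im=d["image"][:,:,::-1].copy()
for q in [(9,40,90.5),(25,40,92),(0,-52,80),(-56,82,45),(56,82,45),(56,-82,45),(-56,-82,45)]:
    u=proj("wrist",world(x,q))[0]; cv2.drawMarker(im,tuple(int(round(v)) for v in u),(0,0,255),0,9)
cv2.imwrite(sys.argv[1],im)
E
python3 w.py pics/w3.png
python3 - <<'E'
from h import *
p=world([.4707,-.1593,.1849],(0,-52,0))[0]; p[2]=.34; print(p)
go(p,.1849+np.pi/2,5,16)
E
```

```text
[ 0.48026011 -0.21041364  0.34      ]
total turn [ 1.000e-02  5.000e-02 -1.496e+01]
0 [-18.4  -2.4   4.8] [ 0.    0.   -0.93]
1 [-18.1  -4.2   4.8] [ 0.    0.   -0.93]
2 [-17.6  -5.9   4.8] [ 0.    0.   -0.93]
3 [-16.9  -7.6   4.8] [ 0.    0.   -0.93]
4 [-16.1  -9.2   4.8] [ 0.    0.   -0.93]
```

View pics/w3.png

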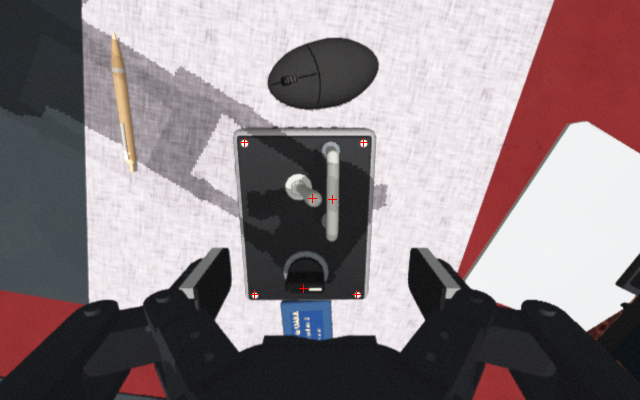

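The toggle is now over at the handle side (313,199), and the box screws still sit on their markers, so it hasn't moved. Next is the knob.

>>> {"fn": "jog_arm", "kwargs": {
  "plan": [
    {"dx": -18.4,"dy": -2.4,"dz": 4.8,"ax": 0,"ay": 0,"az": -0.93,"grip": 0.2},
    {"dx": -18.1,"dy": -4.2,"dz": 4.8,"ax": 0,"ay": 0,"az": -0.93,"grip": 0.4},
    {"dx": -17.6,"dy": -5.9,"dz": 4.8,"ax": 0,"ay": 0,"az": -0.93,"grip": 0.5},
    {"dx": -16.9,"dy": -7.6,"dz": 4.8,"ax": 0,"ay": 0,"az": -0.93,"grip": 0.5},
    {"dx": -16.1,"dy": -9.2,"dz": 4.8,"ax": 0,"ay": 0,"az": -0.93,"grip": 0.5},
    {"dx": 0,"dy": 0,"dz": 0,"ax": 0,"ay": 0,"az": -0.93,"grip": 0.5},
    {"dx": 0,"dy": 0,"dz": 0,"ax": 0,"ay": 0,"az": -0.93,"grip": 0.5},
    {"dx": 0,"dy": 0,"dz": 0,"ax": 0,"ay": 0,"az": -0.93,"grip": 0.5},
    {"dx": 0,"dy": 0,"dz": 0,"ax": 0,"ay": 0,"az": -0.93,"grip": 0.5},
    {"dx": 0,"dy": 0,"dz": 0,"ax": 0,"ay": 0,"az": -0.93,"grip": 0.5},
    {"dx": 0,"dy": 0,"dz": 0,"ax": 0,"ay": 0,"az": -0.93,"grip": 0.5},
    {"dx": 0,"dy": 0,"dz": 0,"ax": 0,"ay": 0,"az": -0.93,"grip": 0.5},
    {"dx": 0,"dy": 0,"dz": 0,"ax": 0,"ay": 0,"az": -0.93,"grip": 0.5},
    {"dx": 0,"dy": 0,"dz": 0,"ax": 0,"ay": 0,"az": -0.93,"grip": 0.5},
    {"dx": 0,"dy": 0,"dz": 0,"ax": 0,"ay": 0,"az": -0.93,"grip": 0.5},
    {"dx": 0,"dy": 0,"dz": 0,"ax": 0,"ay": 0,"az": -0.93,"grip": 0.5},
    {"dx": 0,"dy": 0,"dz": 0,"ax": 0,"ay": 0,"az": 0,"grip": 0.5},
    {"dx": 0,"dy": 0,"dz": 0,"ax": 0,"ay": 0,"az": 0,"grip": 0.5}
  ]
}}

```text
clock: 6.58
position: [0.4793, -0.21, 0.3361]
ee_rot: [-0.001, -0.087, 0.996, 0.001]
contact_force: [-0.1, -0.0, -0.4]
width: 0.0428
gripper_force: 0.0
```

Run:
```python
from h import *
from rig import sensors
print(sensors.get_state()["qpos"])
go((.4803,-.2104,.24),.1849+np.pi/2,1,1)
```

```text
[-5.45891274e-01  2.48946326e-01  1.72257351e+00 -2.14660644e-05
  1.17372573e+00 -2.29082300e+00]
total turn [ 0.02 -0.03 -0.1 ]
0 [-1.2 -0.8 96.1] [ 0.02 -0.03 -0.1 ]
```

>>> {"fn": "jog_arm", "kwargs": {
  "plan": [
    {"dx": -1,"dy": -0.8,"dz": 25,"ax": 0,"ay": 0,"az": -0.1,"grip": 0.5},
    {"dx": 0,"dy": 0,"dz": 30,"ax": 0,"ay": 0,"az": 0,"grip": 0.5},
    {"dx": 0,"dy": 0,"dz": 25,"ax": 0,"ay": 0,"az": 0,"grip": 0.5},
    {"dx": 0,"dy": 0,"dz": 15,"ax": 0,"ay": 0,"az": 0,"grip": 0.5},
    {"dx": 0,"dy": 0,"dz": 0,"ax": 0,"ay": 0,"az": 0,"grip": 0.6},
    {"dx": 0,"dy": 0,"dz": 0,"ax": 0,"ay": 0,"az": 0,"grip": 0.7},
    {"dx": 0,"dy": 0,"dz": 0,"ax": 0,"ay": 0,"az": 0,"grip": 0.8},
    {"dx": 0,"dy": 0,"dz": 0,"ax": 0,"ay": 0,"az": 0,"grip": 0.8}
  ],
  "grip_force": 40
}}

```text
clock: 7.25
position: [0.4816, -0.2112, 0.244]
ee_rot: [0.001, -0.093, 0.996, -0.001]
contact_force: [-0.5, 0.0, -0.0]
width: 0.017
gripper_force: 0.0
```

Run:
```python
from h import *
from rig import sensors
print(sensors.get_state()["moment"])
go((.4803,-.2104,.2415),.1849+np.pi/2,1,1)
```

```text
[ 0.04283043  0.01408161 -0.00697015]
total turn [-0.02  0.02  0.02]
0 [1.1 1.  2.5] [-0.02  0.02  0.02]
```

>>> {"fn": "jog_arm", "kwargs": {
  "plan": [
    {"dx": 1,"dy": 0.5,"dz": 2,"ax": 0,"ay": 0,"az": 0,"grip": 0.82},
    {"dx": 0,"dy": 0,"dz": 0,"ax": 0,"ay": 0,"az": 0,"grip": 0.84},
    {"dx": 0,"dy": 0,"dz": 0,"ax": 0,"ay": 0,"az": 0,"grip": 0.86},
    {"dx": 0,"dy": 0,"dz": 0,"ax": 0,"ay": 0,"az": 0,"grip": 0.9},
    {"dx": 0,"dy": 0,"dz": 0,"ax": 0,"ay": 0,"az": 0,"grip": 0.95},
    {"dx": 0,"dy": 0,"dz": 0,"ax": 0,"ay": 0,"az": 0,"grip": 0.95}
  ]
}}

```text
clock: 7.75
position: [0.48, -0.2105, 0.2415]
ee_rot: [0.0, -0.093, 0.996, -0.0]
contact_force: [-1.0, 1.6, 5.5]
width: 0.0113
gripper_force: 40.4
```

```bash
cat > m.py <<'E'
from h import *
from rig import sensors
s=sensors.get_state(); q=s["ee_rot"]; y=R.from_quat([q[1],q[2],q[3],q[0]]).as_matrix()[:,1]
p=world([.4707,-.1593,.1849],(0,-52,0))[0]
print("knob ang",round(.1849+np.pi/2-np.arctan2(y[1],y[0]),4),"M",s["moment"].round(3),"F",s["contact_force"].round(1),"off mm",((s["position"]-p)*1e3)[:2].round(1),"w",round(s["width"],4),"gf",s["gripper_force"])
E
python3 m.py
```

```text
knob ang -0.0022 M [ 0.203  0.245 -0.012] F [-1.   1.6  5.5] off mm [-0.3 -0.1] w 0.0113 gf 40.37441074848175
```

>>> {"fn": "jog_arm", "kwargs": {
  "plan": [
    {"dx": 0,"dy": 0,"dz": 0,"ax": 0,"ay": 0,"az": 0.6,"grip": 0.95},
    {"dx": 0,"dy": 0,"dz": 0,"ax": 0,"ay": 0,"az": 0.6,"grip": 0.95},
    {"dx": 0,"dy": 0,"dz": 0,"ax": 0,"ay": 0,"az": 0.6,"grip": 0.95},
    {"dx": 0,"dy": 0,"dz": 0,"ax": 0,"ay": 0,"az": 0.6,"grip": 0.95},
    {"dx": 0,"dy": 0,"dz": 0,"ax": 0,"ay": 0,"az": 0.6,"grip": 0.95},
    {"dx": 0,"dy": 0,"dz": 0,"ax": 0,"ay": 0,"az": 0.6,"grip": 0.95},
    {"dx": 0,"dy": 0,"dz": 0,"ax": 0,"ay": 0,"az": 0.6,"grip": 0.95},
    {"dx": 0,"dy": 0,"dz": 0,"ax": 0,"ay": 0,"az": 0.6,"grip": 0.95},
    {"dx": 0,"dy": 0,"dz": 0,"ax": 0,"ay": 0,"az": 0.6,"grip": 0.95},
    {"dx": 0,"dy": 0,"dz": 0,"ax": 0,"ay": 0,"az": 0.6,"grip": 0.95},
    {"dx": 0,"dy": 0,"dz": 0,"ax": 0,"ay": 0,"az": 0.6,"grip": 0.95},
    {"dx": 0,"dy": 0,"dz": 0,"ax": 0,"ay": 0,"az": 0,"grip": 0.95},
    {"dx": 0,"dy": 0,"dz": 0,"ax": 0,"ay": 0,"az": 0,"grip": 0.95}
  ]
}}

```text
clock: 8.83
position: [0.48, -0.2101, 0.2415]
ee_rot: [0.0, 0.25, 0.968, 0.001]
contact_force: [-1.5, 3.1, 7.2]
width: 0.0112
gripper_force: 40.5
```

```bash
python3 m.py
```

```text
knob ang 0.6894 M [0.436 0.164 0.04 ] F [-1.5  3.1  7.2] off mm [-0.2  0.3] w 0.0112 gf 40.5410760641098
```

>>> {"fn": "jog_arm", "kwargs": {
  "plan": [
    {"dx": 0,"dy": 0,"dz": 0,"ax": 0,"ay": 0,"az": 0.4,"grip": 0.95},
    {"dx": 0,"dy": 0,"dz": 0,"ax": 0,"ay": 0,"az": 0.5,"grip": 0.95},
    {"dx": 0,"dy": 0,"dz": 0,"ax": 0,"ay": 0,"az": 0,"grip": 0.95},
    {"dx": 0,"dy": 0,"dz": 0,"ax": 0,"ay": 0,"az": 0,"grip": 0.95}
  ]
}}

```text
clock: 9.17
position: [0.4801, -0.21, 0.2415]
ee_rot: [0.0, 0.295, 0.956, 0.001]
contact_force: [-0.4, 2.4, 6.6]
width: 0.0108
gripper_force: 40.5
```

```bash
python3 m.py
```

```text
knob ang 0.7837 M [0.512 0.086 0.008] F [-0.4  2.4  6.6] off mm [-0.2  0.4] w 0.0108 gf 40.539026856422424
```

>>> {"fn": "jog_arm", "kwargs": {
  "plan": [
    {"dx": 0,"dy": 0,"dz": 0,"ax": 0,"ay": 0,"az": 0.4,"grip": 0.95},
    {"dx": 0,"dy": 0,"dz": 0,"ax": 0,"ay": 0,"az": 0.3,"grip": 0.95},
    {"dx": 0,"dy": 0,"dz": 0,"ax": 0,"ay": 0,"az": 0,"grip": 0.95},
    {"dx": 0,"dy": 0,"dz": 0,"ax": 0,"ay": 0,"az": 0,"grip": 0.95}
  ]
}}

```text
clock: 9.5
position: [0.4801, -0.21, 0.2414]
ee_rot: [0.0, 0.33, 0.944, 0.001]
contact_force: [-0.6, 2.9, 6.0]
width: 0.0108
gripper_force: 40.5
```

```bash
python3 m.py
```

```text
knob ang 0.857 M [0.516 0.077 0.066] F [-0.6  2.9  6. ] off mm [-0.2  0.5] w 0.0108 gf 40.53670942783356
```

>>> {"fn": "jog_arm", "kwargs": {
  "plan": [
    {"dx": 0,"dy": 0,"dz": 0,"ax": 0,"ay": 0,"az": 0.3,"grip": 0.95},
    {"dx": 0,"dy": 0,"dz": 0,"ax": 0,"ay": 0,"az": 0.3,"grip": 0.95},
    {"dx": 0,"dy": 0,"dz": 0,"ax": 0,"ay": 0,"az": 0,"grip": 0.95},
    {"dx": 0,"dy": 0,"dz": 0,"ax": 0,"ay": 0,"az": 0,"grip": 0.95}
  ]
}}

```text
clock: 9.83
position: [0.4801, -0.2099, 0.2415]
ee_rot: [0.0, 0.359, 0.933, 0.001]
contact_force: [0.2, 3.4, 7.1]
width: 0.0109
gripper_force: 40.5
```

```bash
python3 m.py
```

```text
knob ang 0.9198 M [0.594 0.022 0.073] F [0.2 3.4 7.1] off mm [-0.2  0.5] w 0.0109 gf 40.53298830986023
```

>>> {"fn": "jog_arm", "kwargs": {
  "plan": [
    {"dx": 0,"dy": 0,"dz": 0,"ax": 0,"ay": 0,"az": 0.3,"grip": 0.95},
    {"dx": 0,"dy": 0,"dz": 0,"ax": 0,"ay": 0,"az": 0.3,"grip": 0.95},
    {"dx": 0,"dy": 0,"dz": 0,"ax": 0,"ay": 0,"az": 0,"grip": 0.95},
    {"dx": 0,"dy": 0,"dz": 0,"ax": 0,"ay": 0,"az": 0,"grip": 0.95}
  ]
}}

```text
clock: 10.17
position: [0.4801, -0.2099, 0.2415]
ee_rot: [0.0, 0.388, 0.921, 0.001]
contact_force: [-0.9, 3.8, 6.6]
width: 0.0109
gripper_force: 40.5
```

```bash
python3 m.py
```

```text
knob ang 0.9827 M [ 0.653 -0.002  0.037] F [-0.9  3.8  6.6] off mm [-0.1  0.5] w 0.0109 gf 40.52159786224365
```

>>> {"fn": "jog_arm", "kwargs": {
  "plan": [
    {"dx": 0,"dy": 0,"dz": 0,"ax": 0,"ay": 0,"az": 0.4,"grip": 0.95},
    {"dx": 0,"dy": 0,"dz": 0,"ax": 0,"ay": 0,"az": 0.4,"grip": 0.95},
    {"dx": 0,"dy": 0,"dz": 0,"ax": 0,"ay": 0,"az": 0,"grip": 0.95},
    {"dx": 0,"dy": 0,"dz": 0,"ax": 0,"ay": 0,"az": 0,"grip": 0.95}
  ]
}}

```text
clock: 10.5
position: [0.4802, -0.2099, 0.2414]
ee_rot: [0.0, 0.427, 0.904, 0.001]
contact_force: [-0.2, 4.0, 6.0]
width: 0.0109
gripper_force: 40.5
```

```bash
python3 m.py
```

```text
knob ang 1.0663 M [0.542 0.035 0.09 ] F [-0.2  4.   6. ] off mm [-0.1  0.6] w 0.0109 gf 40.49164652824402
```

>>> {"fn": "jog_arm", "kwargs": {
  "plan": [
    {"dx": 0,"dy": 0,"dz": 0,"ax": 0,"ay": 0,"az": 0.4,"grip": 0.95},
    {"dx": 0,"dy": 0,"dz": 0,"ax": 0,"ay": 0,"az": 0,"grip": 0.95},
    {"dx": 0,"dy": 0,"dz": 0,"ax": 0,"ay": 0,"az": 0,"grip": 0.95}
  ]
}}

```text
clock: 10.75
position: [0.4802, -0.2098, 0.2415]
ee_rot: [0.0, 0.445, 0.895, 0.001]
contact_force: [-0.1, 2.8, 6.0]
width: 0.0103
gripper_force: 40.5
```

```bash
python3 m.py
```

```text
knob ang 1.1082 M [ 0.613 -0.007  0.148] F [-0.1  2.8  6. ] off mm [-0.1  0.6] w 0.0103 gf 40.490641593933105
```

>>> {"fn": "jog_arm", "kwargs": {
  "plan": [
    {"dx": 0,"dy": 0,"dz": 0,"ax": 0,"ay": 0,"az": 0.4,"grip": 0.95},
    {"dx": 0,"dy": 0,"dz": 0,"ax": 0,"ay": 0,"az": 0,"grip": 0.95},
    {"dx": 0,"dy": 0,"dz": 0,"ax": 0,"ay": 0,"az": 0,"grip": 0.95}
  ]
}}

```text
clock: 11.0
position: [0.4802, -0.2098, 0.2415]
ee_rot: [0.0, 0.464, 0.886, 0.001]
contact_force: [-0.3, 3.5, 5.0]
width: 0.0109
gripper_force: 40.5
```

```bash
python3 m.py
```

```text
knob ang 1.15 M [ 0.655 -0.022  0.189] F [-0.3  3.5  5. ] off mm [-0.1  0.6] w 0.0109 gf 40.49409627914429
```

>>> {"fn": "jog_arm", "kwargs": {
  "plan": [
    {"dx": 0,"dy": 0,"dz": 0,"ax": 0,"ay": 0,"az": 0,"grip": 0.95}
  ]
}}

```text
clock: 11.08
position: [0.4802, -0.2098, 0.2414]
ee_rot: [0.0, 0.464, 0.886, 0.001]
contact_force: [0.1, 4.2, 6.2]
width: 0.0111
gripper_force: 40.5
```

```bash
python3 m.py
```

```text
knob ang 1.1498 M [ 0.633 -0.092  0.188] F [0.1 4.2 6.2] off mm [-0.   0.6] w 0.0111 gf 40.494375228881836
```

>>> {"fn": "jog_arm", "kwargs": {
  "plan": [
    {"dx": 0,"dy": 0,"dz": 0,"ax": 0,"ay": 0,"az": 0.4,"grip": 0.95},
    {"dx": 0,"dy": 0,"dz": 0,"ax": 0,"ay": 0,"az": 0,"grip": 0.95},
    {"dx": 0,"dy": 0,"dz": 0,"ax": 0,"ay": 0,"az": 0,"grip": 0.95}
  ]
}}

```text
clock: 11.33
position: [0.4802, -0.2098, 0.2414]
ee_rot: [0.0, 0.482, 0.876, 0.001]
contact_force: [-0.6, 3.4, 5.7]
width: 0.0108
gripper_force: 40.5
```

```bash
python3 m.py
```

```text
knob ang 1.1917 M [ 0.664 -0.102  0.202] F [-0.6  3.4  5.7] off mm [-0.   0.6] w 0.0108 gf 40.499587655067444
```

>>> {"fn": "jog_arm", "kwargs": {
  "plan": [
    {"dx": 0,"dy": 0,"dz": 0,"ax": 0,"ay": 0,"az": 0,"grip": 0.95}
  ]
}}

```text
clock: 11.42
position: [0.4802, -0.2098, 0.2415]
ee_rot: [0.0, 0.482, 0.876, 0.001]
contact_force: [-0.1, 3.6, 6.5]
width: 0.0111
gripper_force: 40.5
```

```bash
python3 m.py; python3 w.py pics/w4.png
```

```text
knob ang 1.1917 M [ 0.657 -0.092  0.282] F [-0.1  3.6  6.5] off mm [-0.   0.6] w 0.0111 gf 40.50018489360809
```

View pics/w4.png

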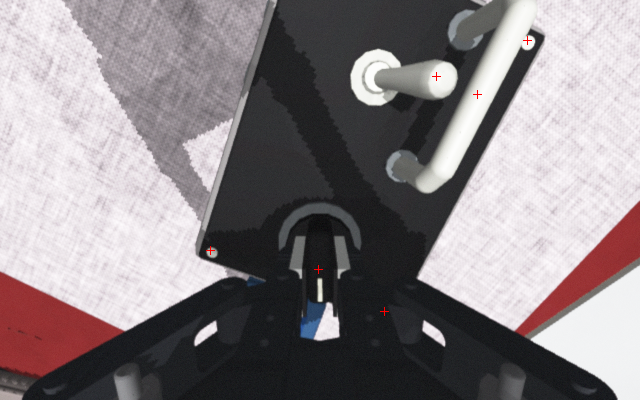

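Screw markers at (211,251) and (528,41) still fit, so the box hasn't swung round. The torque is about 0.24 N m and rising, so the knob is firmly against its stop. I'll ease it back, let go and lift clear.

>>> {"fn": "jog_arm", "kwargs": {
  "plan": [
    {"dx": 0,"dy": 0,"dz": 0,"ax": 0,"ay": 0,"az": 0,"grip": 0.95}
  ]
}}

```text
clock: 11.55
position: [0.4802, -0.2098, 0.2415]
ee_rot: [0.0, 0.482, 0.876, 0.001]
contact_force: [-0.3, 3.8, 6.4]
width: 0.011
gripper_force: 40.5
```

```bash
python3 m.py
```

```text
knob ang 1.1916 M [ 0.725 -0.115  0.233] F [-0.3  3.8  6.4] off mm [-0.   0.6] w 0.011 gf 40.50006866455078
```

>>> {"fn": "jog_arm", "kwargs": {
  "plan": [
    {"dx": 0,"dy": 0,"dz": 0,"ax": 0,"ay": 0,"az": 0,"grip": 0.95}
  ]
}}

```text
clock: 11.63
position: [0.4802, -0.2098, 0.2415]
ee_rot: [0.0, 0.482, 0.876, 0.001]
contact_force: [0.1, 4.6, 5.8]
width: 0.011
gripper_force: 40.5
```

```bash
python3 m.py
```

```text
knob ang 1.1916 M [ 0.742 -0.08   0.209] F [0.1 4.6 5.8] off mm [-0.   0.6] w 0.011 gf 40.4999577999115
```

>>> {"fn": "jog_arm", "kwargs": {
  "plan": [
    {"dx": 0,"dy": 0,"dz": 0,"ax": 0,"ay": 0,"az": 0.3,"grip": 0.95},
    {"dx": 0,"dy": 0,"dz": 0,"ax": 0,"ay": 0,"az": 0,"grip": 0.95},
    {"dx": 0,"dy": 0,"dz": 0,"ax": 0,"ay": 0,"az": 0,"grip": 0.95},
    {"dx": 0,"dy": 0,"dz": 0,"ax": 0,"ay": 0,"az": 0,"grip": 0.95}
  ]
}}

```text
clock: 11.97
position: [0.4803, -0.2098, 0.2415]
ee_rot: [0.0, 0.496, 0.868, 0.001]
contact_force: [-0.1, 3.7, 5.5]
width: 0.0107
gripper_force: 40.5
```

```bash
python3 m.py
```

```text
knob ang 1.2229 M [ 0.698 -0.092  0.255] F [-0.1  3.7  5.5] off mm [0.  0.6] w 0.0107 gf 40.51681637763977
```

>>> {"fn": "jog_arm", "kwargs": {
  "plan": [
    {"dx": 0,"dy": 0,"dz": 0,"ax": 0,"ay": 0,"az": -0.9,"grip": 0.95},
    {"dx": 0,"dy": 0,"dz": 0,"ax": 0,"ay": 0,"az": -0.9,"grip": 0.95},
    {"dx": 0,"dy": 0,"dz": 0,"ax": 0,"ay": 0,"az": -0.9,"grip": 0.95},
    {"dx": 0,"dy": 0,"dz": 0,"ax": 0,"ay": 0,"az": -0.9,"grip": 0.95},
    {"dx": 0,"dy": 0,"dz": 0,"ax": 0,"ay": 0,"az": -0.9,"grip": 0.95},
    {"dx": 0,"dy": 0,"dz": 0,"ax": 0,"ay": 0,"az": -0.9,"grip": 0.95},
    {"dx": 0,"dy": 0,"dz": 0,"ax": 0,"ay": 0,"az": -0.9,"grip": 0.95},
    {"dx": 0,"dy": 0,"dz": 0,"ax": 0,"ay": 0,"az": -0.9,"grip": 0.95},
    {"dx": 0,"dy": 0,"dz": 0,"ax": 0,"ay": 0,"az": -0.9,"grip": 0.95},
    {"dx": 0,"dy": 0,"dz": 0,"ax": 0,"ay": 0,"az": -0.9,"grip": 0.95},
    {"dx": 0,"dy": 0,"dz": 0,"ax": 0,"ay": 0,"az": -0.9,"grip": 0.95},
    {"dx": 0,"dy": 0,"dz": 0,"ax": 0,"ay": 0,"az": -0.9,"grip": 0.95},
    {"dx": 0,"dy": 0,"dz": 0,"ax": 0,"ay": 0,"az": 0,"grip": 0.95},
    {"dx": 0,"dy": 0,"dz": 0,"ax": 0,"ay": 0,"az": 0,"grip": 0.7},
    {"dx": 0,"dy": 0,"dz": 0,"ax": 0,"ay": 0,"az": 0,"grip": 0.5},
    {"dx": 0,"dy": 0,"dz": 0,"ax": 0,"ay": 0,"az": 0,"grip": 0.45},
    {"dx": 0,"dy": 0,"dz": -30,"ax": 0,"ay": 0,"az": 0,"grip": 0.45},
    {"dx": 0,"dy": 0,"dz": -40,"ax": 0,"ay": 0,"az": 0,"grip": 0.45},
    {"dx": 0,"dy": 0,"dz": -40,"ax": 0,"ay": 0,"az": 0,"grip": 0.45},
    {"dx": 0,"dy": 0,"dz": 0,"ax": 0,"ay": 0,"az": 0,"grip": 0.45}
  ]
}}

```text
clock: 13.63
position: [0.4821, -0.2118, 0.3582]
ee_rot: [0.006, -0.046, 0.999, -0.004]
contact_force: [1.2, -1.0, -0.5]
width: 0.0467
gripper_force: 0.0
```

```bash
python3 m.py; python3 w.py pics/w5.png
```

```text
knob ang 0.0922 M [-0.029 -0.031  0.001] F [ 1.2 -1.  -0.5] off mm [ 1.9 -1.4] w 0.0467 gf 0.0
```

View pics/w5.png

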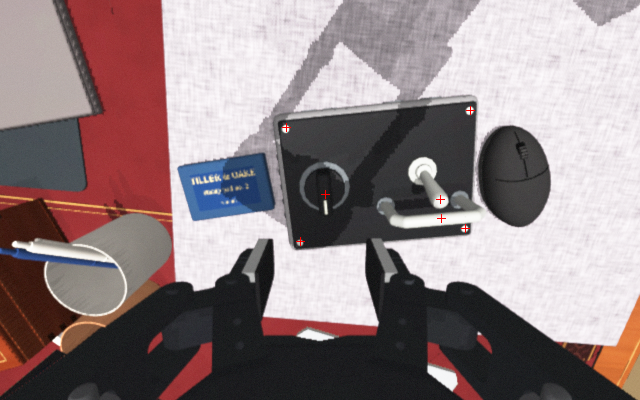

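The picture shows the knob back at rest (325,195), the toggle on the handle side (440,199), the box on its markers and the tin and mouse untouched. I'll hand the job in.

```bash
python3 -c "
from rig import manip
print(manip.sign_off())"
```

```text
the job is handed in; nothing more can be done
None
```

The toggle is snapped over to the handle side, the knob was turned to its stop (about 0.25 N m) and is back at rest, the box, mouse and tin show no visible movement, and the job was handed in at about 14 s.

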